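# Clamp a spool in the slip-clutch vice

### The job

Stand the small wooden thread spool upright on the bed of the little vice, between the jaw and the back stop, and let go of it. Then tighten the vice by turning the thumbscrew clockwise, and stop as soon as its clutch first slips, with the spool firmly held; the clutch must not slip on by a twelfth of a turn. Leave the bottle, the pot and the tape roll where they are.

Things in the scene. Friction and masses are not known exactly. Their poses are not given: they have to be found in the camera images.
- spool: the loose thread spool to be clamped: wooden, cream thread, 36 mm diameter flanges, 50 mm tall, 35 g, standing on end; it is a plain cylinder to the touch. Origin: centre of its underside, z up.
- vice: small vice fixed to the worktop: a grey gearbox (50 x 56 mm, 46 mm high, at y = +22 to +78 mm) on a dark steel bed, 56 mm (its x) by 185 mm (its y), whose top is 8 mm above the worktop. Origin: at worktop height on the centre line, below the jaw's face as it stands at the start; z up. The jaw closes towards -y.
- seat (a point): point on the bed's top, on the centre line, 20.5 mm in front of the jaw face (vice y = -20.5 mm), axes as the vice's. A spool stood here is 2.5 mm clear of the jaw. The back stop, a steel plate 44 mm wide, top 48 mm above the worktop, is screwed to the bed at a place that differs each time and is not reported: its face is at vice y = -40.5 to -52 mm.
- jaw: the moving jaw, a cork-faced steel plate 44 mm wide, its top 48 mm above the worktop. Origin on the bed's top below its face, axes as the vice's. A rack and pinion pushes it 6.5 mm per radian of thumbscrew; it stays where it is left.
- knob_grip (a point): grip point of the thumbscrew, on its vertical axis, 77 mm above the worktop, at vice y = +50 mm. The grip is an upright bar 36 mm long (this point's x axis), 12 mm thick (its y axis), 64 to 86 mm above the worktop, over a 32 mm disc. Clockwise from above tightens; it does not rise or fall. Tightening takes 0.8 to 3.0 rad in all, so several grasps may be needed.
- clutch (a point): fixed point on the thumbscrew's axis, at the clutch between the disc and the collar under it. While the jaw moves, the thumbscrew turns against a steady drag of about 0.19 Nm. Once the spool is pinched against the stop the torque climbs to about 0.36 Nm, where the clutch slips: bar and disc turn on at that same torque, the jaw stands still with about 25 N on the spool, and the drag keeps it tight.
- marks (a point): fixed point on the thumbscrew's axis, level with two small white marks 15 mm off the axis, on the rims of the disc and of the dark collar: in line until the clutch slips, then their angle apart is the slip. The bar sits on the disc by a rubber cushion (2 Nm per rad): it winds up 0.1 to 0.18 rad, keeps most of its torque while held still (about 0.14, then 0.33 Nm), and springs back when let go.
- oil_bottle: bystander: small brown dropper bottle, 33 mm across, 102 mm tall; origin at its underside's centre.
- button_pot: bystander: round lidded pot, 66 mm across, 30 mm tall; origin at its underside's centre.
- tape_roll: bystander: roll of masking tape lying flat, 100 mm across, 25 mm tall; origin at its underside's centre.
Not all that is in view belongs to the job. Of the things shaped like the spool, the wooden one is meant.

How it is judged (in metres and radians):
On the way, in this order (a step that is already met when the one before it is completed fails the run):
1. the spool stands upright on the bed between jaw and stop, let go, not yet clamped (z of spool in the frame of seat between -0.004 and 0.004 m and x of spool in the frame of seat between -0.012 and 0.012 m and y of spool in the frame of seat between -0.018 and 0.008 m and angle between spool's own z axis and vertical below 0.12 rad and contact force between the fingers and spool below 0.1 N and contact force between jaw and spool below 2 N), for 0.2 s.
2. the jaw presses the spool firmly and the clutch has begun to slip (z of spool in the frame of seat between -0.004 and 0.004 m and x of spool in the frame of seat between -0.012 and 0.012 m and y of spool in the frame of seat between -0.018 and 0.008 m and angle between spool's own z axis and vertical below 0.12 rad and contact force between jaw and spool above 16 N and horizontal distance between disc_pip and collar_pip above 0.0007 m), for 0.1 s.
At the end, for the whole second after the job is handed in: The spool stands upright (within 7 degrees) on the vice's bed, between jaw and back stop, within 12 mm of the centre line, at rest and pressed by the jaw with more than 12 N; the clutch has slipped by at least 2.6 degrees and by less than 30 degrees (z of spool in the frame of seat between -0.004 and 0.004 m and x of spool in the frame of seat between -0.012 and 0.012 m and y of spool in the frame of seat between -0.018 and 0.008 m and angle between spool's own z axis and vertical below 0.12 rad and contact force between jaw and spool above 12 N and horizontal distance between disc_pip and collar_pip between 0.0007 and 0.0078 m and linear speed of spool below 0.01 m/s); the robot touches nothing.
It fails at once if the clutch slips on by a twelfth of a turn (30 degrees) or more (horizontal distance between disc_pip and collar_pip above 0.0078 m).
It fails at once if a bystander is moved by more than 15 mm (distance of any of oil_bottle, button_pot, tape_roll from where it was at the start of the episode above 0.015 m).
It also fails if it takes over 72 s, if anything falls off the work surface, if the arm or the gripper's body presses on something with over 40 N, if the wrist force passes 120 N, or if a joint passes its speed limit or range.

### The arm

A 6-joint arm with a two-finger parallel gripper is mounted at the origin on a cart in front of the work surface, level with it; the furniture and walls round the work are solid. World frame = base frame: x ahead of the robot, y to its left, z up, the work surface at z = 0. Lengths are in m, angles in degrees, forces in N, time in s.
With the tool pointing down it reaches from about 0.4 to 0.825 m from the base axis. Payload 7 kg.
Tool frame: the origin (TCP) lies midway between the tips of the shut fingers; the grasp point (between the pads) lies 19 mm behind it (ctrl.hold_point_z is the distance from the TCP to the grasp point, in m); z points along the fingers, y is the line along which they close (so a half turn about z gives the same grasp; the last joint's range is limited). The gripper opens to 88 mm and grips with 3 to 60 N. Pads are 19 mm wide; open, the fingers measure 130 mm over their backs; the gripper's body (78 mm by 193 mm) begins 47 mm behind the grasp point.
Start: joints at [90.648, 20.546, 0.682, 0, -70.136, -16.507], TCP at [0.184, 0.649, 0.227] pointing down, gripper open.
Joint ranges: [-176.03, 176.03], [-82.01, 121.73], [-58.28, 71.71], [-173.87, 95.51], [-174.79, -0.11], [-173.66, 173.66]. Speed limits (degrees/s): [136.94, 136.94, 172.46, 180, 180, 180].

### API

Orientations are given as [roll, pitch, yaw] about the fixed x, y, z axes, in that order (R = Rz(yaw) Ry(pitch) Rx(roll)).
In Python, from plant import ctrl gives the robot as it stands.
- The arm moves only by the tool apply_moves, never from a script. Its argument "deltas" is a list of rows, each an object with "fingers": the finger opening in mm, from 0 to 87.6; "delta_pos": the shift along the tool's x, y, z in mm, a list of three; "angular": the turn, a rotation vector about the tool's x, y, z in degrees, a list of three. A call has 1 to 10 rows; each row is the pose to reach, as a shift and turn from the pose commanded when the call began, along the tool's axes at that moment; what a row does not reach only later rows make up. A row lasts 1/10 s, in which the tool goes at most 50 mm and 8.59 degrees, less where a joint would pass 70% of its speed; a pose out of reach is approached as far as the arm can. A call with a gripper value outside its range is refused whole. The fingers move at their own pace and stop on an object; the grip force is fixed at half the most. Time passes only in rows, so rows that repeat a pose let the fingers close. It gives the time, the measured TCP pose, the force, the opening and the grip force at its end, in the units of the state.
- ctrl.get_obs(): the state, without advancing time (a new reading comes with each control period).
- ctrl.snapshot(name): name is "side" or "top" or "wrist"; returns the picture (400x640x3 uint8, red, green, blue); there is no depth.
- ctrl.camera_params(name): a dict with "fx", "fy", "cx", "cy" (pixels), "cam_to_world" (4x4, takes a point from camera to world coordinates); the wrist camera has in their place "mount" (4x4, takes a point from camera to tool coordinates, whose origin is the TCP and whose axes are the flange's). Camera axes: x right, y up, looking along -z (the intrinsics and any distortion apply to the point x, -y, -z); pixel columns grow to the right and rows downward; lengths in m; the calibration is good to about 2 mm. A picture is of the moment at which its call begins: read the wrist's pose just before it. camera_params takes no time and is no camera call.
- ctrl.close_job(): hands the job in; it is judged then, once.
The state is a dict: "clock": time; "joint_pos": joint angles; "qvel": joint speeds; "tau": joint torques, N m; "tool_pos": TCP position; "orientation": TCP orientation; "force": force on the tool from outside, world axes, zero at the start; "moment": the same for the moment, N m; "opening": finger opening in m; "gripper_force": force on a finger pad.
Only numpy, scipy, OpenCV 4.12 (cv2) and the standard library are available. Lean on these libraries where they do the work, as an engineer would, in place of code of your own. Each camera call takes 0.05 s, during which the arm holds its last target. There are 200 camera calls.

## Working session

There is one attempt and no reset: what is moved stays moved. The work goes in short steps, Python scripts to look and compute and a tool call to move; the robot and the scene stay as the last step left them, time stands still between calls to the robot, and variables do not carry over. Pictures are saved under pics/ and viewed, at most 10 in all, crops included, and the job is handed in when it is done.

Besides the shell and the picture viewer there is one more tool, called as name([rows], argument=value, ...), one row to a line, values as JSON. apply_moves: Moves the arm, as the interface text tells. Its arguments: {"type":"object","properties":{"deltas":{"type":"array"}},"required":["deltas"]}

```bash
mkdir -p pics; ls; python3 - <<'E'
from plant import ctrl
import cv2,numpy as np
print(ctrl.get_obs(), ctrl.hold_point_z)
for n in ["side","top","wrist"]:
    im=ctrl.snapshot(n); cv2.imwrite(f"pics/{n}0.png",im[:,:,::-1])
    p=ctrl.camera_params(n); print(n,{k:np.round(v,4).tolist() if not isinstance(v,str) else v for k,v in p.items()})
E
```

```text
pics
{'clock': 0.0, 'joint_pos': array([ 9.06473944e+01,  2.05907782e+01,  6.33251889e-01, -2.10721553e-02,
       -7.01362205e+01, -1.65064746e+01]), 'qvel': array([-0.05995116,  0.06192244, -0.01318201,  0.04134459, -0.03300686,
       -0.04826629]), 'tau': array([-4.73323835e-04, -5.82711017e+01,  2.93048537e+01,  6.99741796e+00,
        7.01118741e-03, -1.57665850e-04]), 'tool_pos': array([0.18435005, 0.64881798, 0.22562315]), 'orientation': array([ 1.79904488e+02, -7.64561964e-03, -1.58662501e+01]), 'force': array([-0.54926071,  0.31638261, -0.43550029]), 'moment': array([-0.00978276, -0.0487767 ,  0.00781083]), 'gripper_force': 0.0, 'opening': 0.08788423406249954} 0.0188
side {'fx': 470.0198, 'fy': 470.0198, 'cx': 312.6522, 'cy': 197.603, 'cam_to_world': [[-0.9524, 0.1619, -0.2583, 0.3305], [-0.3048, -0.5194, 0.7983, 0.8751], [-0.0049, 0.8391, 0.544, 0.7076], [0.0, 0.0, 0.0, 1.0]]}
top {'fx': 411.3699, 'fy': 411.3699, 'cx': 327.6512, 'cy': 203.663, 'cam_to_world': [[-0.0134, 0.985, -0.1719, 0.4687], [-0.9999, -0.0127, 0.0049, -0.0724], [0.0027, 0.172, 0.9851, 0.9649], [0.0, 0.0, 0.0, 1.0]]}
wrist {'fx': 307.0812, 'fy': 307.0812, 'cx': 317.1673, 'cy': 196.5359, 'mount': [[0.0, 0.9586, 0.2849, 0.077], [1.0, -0.0001, 0.0002, -0.0005], [0.0002, 0.2849, -0.9586, -0.1589], [0.0, 0.0, 0.0, 1.0]]}
```

View pics/top0.png

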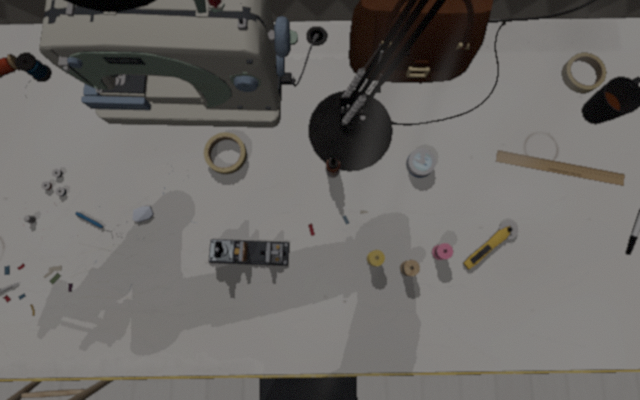

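View pics/side0.png

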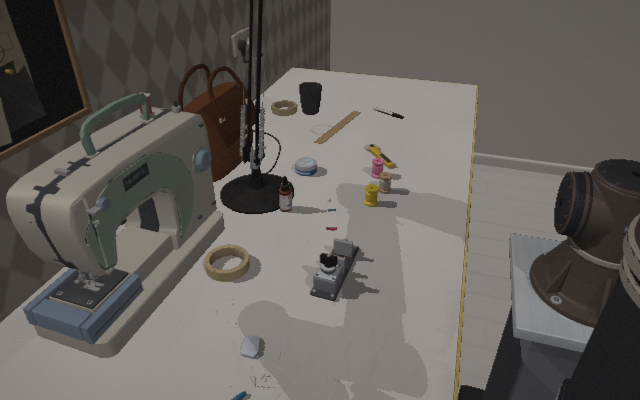

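The top view shows the vice at about (209–289, 239–266), with the knob at its left end. The wooden spool is at (411,268), between the yellow spool (376,258) and the pink one (444,251). The bottle is at (333,167), the pot at (421,162) and the tape at (225,153). The side view agrees with this.

```bash
cat > h.py <<'E'
from plant import ctrl
import cv2,numpy as np
from scipy.spatial.transform import Rotation as Ro
def pose(o):
    T=np.eye(4);T[:3,:3]=Ro.from_euler('xyz',o['orientation'],degrees=True).as_matrix();T[:3,3]=o['tool_pos'];return T
def cam(n,o=None):
    p=ctrl.camera_params(n); return p,(p['cam_to_world'] if n!='wrist' else pose(o)@p['mount'])
def ray(n,uv,z,o=None):
    p,T=cam(n,o); d=np.array([(uv[0]-p['cx'])/p['fx'],-(uv[1]-p['cy'])/p['fy'],-1.]); d=T[:3,:3]@d
    return T[:3,3]+d*(z-T[2,3])/d[2]
def proj(n,X,o=None):
    p,T=cam(n,o); c=np.linalg.inv(T)@np.r_[X,1]; return np.array([p['cx']-p['fx']*c[0]/c[2],p['cy']+p['fy']*c[1]/c[2]])
E
python3 - <<'E'
from h import *
for k,uv,z in [('wood',(411,268),.05),('yel',(376,258),.05),('pink',(444,251),.05),('knob',(219,250),.086),('bedR1',(289.5,242),.008),('bedR2',(289,266),.008),('bedL1',(209.5,238),.008),('bedL2',(208,263),.008),('bottle',(333,165),.1)]:
    print(k,ray('top',uv,z).round(3))
im=cv2.imread('pics/top0.png'); a=cv2.resize(im[225:285,195:305],None,fx=6,fy=6,interpolation=2)
b=cv2.resize(im[225:285,360:460],None,fx=6,fy=6,interpolation=2)
c=np.zeros((580 if 0 else 360+0,660,3),np.uint8); c=a
cv2.imwrite('pics/crop1.png',np.clip(c*1.8,0,255).astype(np.uint8))
E
```

```text
wood [ 0.482 -0.258  0.05 ]
yel [ 0.505 -0.182  0.05 ]
pink [ 0.519 -0.333  0.05 ]
knob [0.525 0.155 0.086]
bedR1 [0.546 0.013 0.008]
bedR2 [0.491 0.014 0.008]
bedL1 [0.558 0.199 0.008]
bedL2 [0.501 0.2   0.008]
bottle [ 0.705 -0.089  0.1  ]
```

View pics/crop1.png

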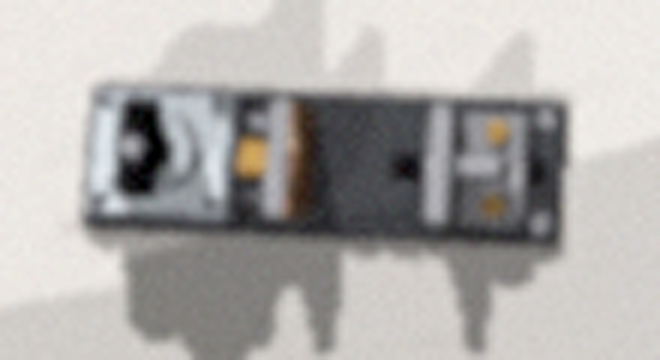

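The crop shows the knob bar near vice-x, the jaw at crop x≈300 and the stop plate at crop x≈425. Next I'll move above the vice and look from close by.

apply_moves([
  {"fingers": 87,"delta_pos": [48,45,0],"angular": [0,0,8]},
  {"fingers": 87,"delta_pos": [82,77,0],"angular": [0,0,16]},
  {"fingers": 87,"delta_pos": [115,109,0],"angular": [0,0,24]},
  {"fingers": 87,"delta_pos": [149,141,0],"angular": [0,0,32]},
  {"fingers": 87,"delta_pos": [183,173,0],"angular": [0,0,40]},
  {"fingers": 87,"delta_pos": [217,205,0],"angular": [0,0,48]},
  {"fingers": 87,"delta_pos": [251,237,0],"angular": [0,0,56]},
  {"fingers": 87,"delta_pos": [285,269,0],"angular": [0,0,64]},
  {"fingers": 87,"delta_pos": [319,301,0],"angular": [0,0,72]},
  {"fingers": 87,"delta_pos": [353,333,0],"angular": [0,0,77.8]},
])

```text
clock: 1.15
tool_pos: [0.4335, 0.2307, 0.2267]
orientation: [-180.0, 0.0, -94.0]
force: [0.8, 0.7, 0.6]
opening: 0.087
gripper_force: 0.0
```

apply_moves([
  {"fingers": 87,"delta_pos": [35,-24,0],"angular": [0,0,0]},
  {"fingers": 87,"delta_pos": [70,-48,0],"angular": [0,0,0]},
  {"fingers": 87,"delta_pos": [105,-72,0],"angular": [0,0,0]},
  {"fingers": 87,"delta_pos": [139,-96,0],"angular": [0,0,0]},
  {"fingers": 87,"delta_pos": [139,-96,0],"angular": [0,0,0]},
])

```text
clock: 1.65
tool_pos: [0.5213, 0.084, 0.226]
orientation: [180.0, -0.1, -93.9]
force: [0.7, 0.2, -0.8]
opening: 0.0871
gripper_force: 0.0
```

```bash
python3 - <<'E'
from h import *
o=ctrl.get_obs(); im=ctrl.snapshot('wrist')[:,:,::-1]; cv2.imwrite('pics/w1.png',im)
np.save('w1.npy',o,allow_pickle=True)
print(o['clock'],o['tool_pos'],o['orientation'],o['joint_pos'])
c=np.linalg.inv(pose(o)@ctrl.camera_params('wrist')['mount'])
print(proj('wrist',[.52,.085,.008],o),proj('wrist',[.525,.155,.086],o))
E
```

```text
1.65 [0.52131194 0.08404597 0.22604317] [ 1.79959399e+02 -6.14999332e-02 -9.39032734e+01] [ 3.04783604e+01  6.72635736e+00 -1.77758930e+01  3.05654616e-02
 -6.55659898e+01 -3.43943154e+01]
[318.25711182 169.9743006 ] [318.16857627 249.16310749]
```

View pics/w1.png

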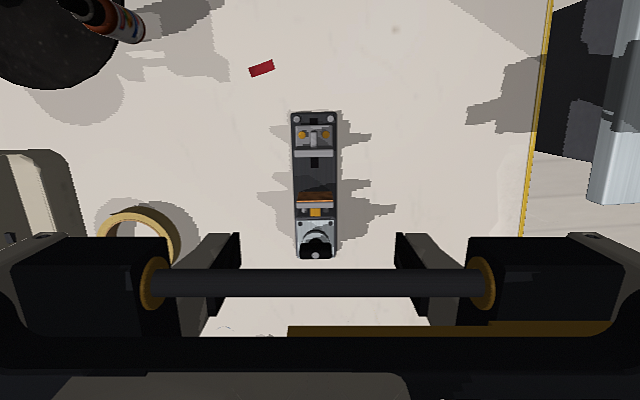

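The wrist view shows the bed at columns 291–337 from row 111, the stop's top plate at rows 150–157, the cork face at rows 190–204 and the knob near (316,250). I'll extract the edges numerically.

```bash
python3 - <<'E'
from h import *
o=np.load('w1.npy',allow_pickle=True).item(); im=cv2.imread('pics/w1.png')
for r in range(108,262,2): print(r,im[r:r+2,304:311].mean((0,1)).astype(int),im[r:r+2,320:328].mean((0,1)).astype(int),end=' | ' if r%4==0 else '\n')
g=im.mean(2)
print()
for r in (125,168,180,210): print(r,g[r,284:300].astype(int),g[r,328:346].astype(int))
E
```

```text
108 [197 205 212] [181 189 196] | 110 [135 141 148] [153 160 167]
112 [40 39 40] [31 30 30] | 114 [53 50 50] [52 49 49]
116 [57 53 53] [56 53 52] | 118 [47 44 45] [60 57 57]
120 [49 46 46] [56 53 52] | 122 [31 29 29] [42 39 39]
124 [44 43 44] [60 58 59] | 126 [120 117 118] [125 122 123]
128 [124 121 122] [89 87 88] | 130 [100  97  98] [58 69 77]
132 [74 80 87] [ 36  76 101] | 134 [74 88 98] [ 37  77 102]
136 [ 93 100 108] [ 43  79 102] | 138 [121 117 119] [81 80 82]
140 [121 118 119] [75 73 74] | 142 [119 116 117] [68 67 67]
144 [67 65 66] [63 61 62] | 146 [40 40 40] [40 40 40]
148 [42 40 41] [58 56 57] | 150 [135 132 133] [139 136 138]
152 [143 139 141] [142 139 140] | 154 [148 145 147] [150 146 148]
156 [98 96 96] [94 91 92] | 158 [51 48 47] [54 51 51]
160 [54 51 50] [55 53 52] | 162 [54 51 51] [56 53 53]
164 [55 52 51] [55 52 53] | 166 [55 52 52] [55 52 53]
168 [56 53 53] [55 52 53] | 170 [55 53 52] [55 52 52]
172 [56 53 52] [55 52 52] | 174 [53 50 50] [55 52 52]
176 [47 45 44] [55 52 52] | 178 [47 45 45] [55 52 53]
180 [47 45 44] [55 52 52] | 182 [48 45 44] [53 51 50]
184 [48 45 
[... 979 characters left out ...]
 14] | 254 [12 11 13] [14 12 13]
256 [12 10 10] [10  7  9] | 258 [76 79 82] [105 110 114]
260 [199 207 215] [195 203 211] | 
125 [171 171 171 171 174 180 149  33  45  45  43  40  44  50  49  54] [111  95  78  68  34  31  32  26  48 105 134 128 127 127 128 128 128 128]
168 [200 199 199 199 201 192 172 167 109  39  53  54  55  55  55  56] [ 55  55  53  52  55  57  55  39  47 104 133 125 153 205 211 203 201 200]
180 [175 174 174 173 173 173 174 180 160  56  42  46  47  46  48  48] [ 54  53  53  53  55  57  54  40  47 105 133 128 125 122 122 120 120 121]
210 [173 174 173 173 173 174 174 174 180 164  83  40  45  48  39  30] [ 50  32  32  33  32  33  32  26  48 103 129 123 125 126 126 124 126 127]
```

```bash
python3 - <<'E'
from h import *
o=np.load('w1.npy',allow_pickle=True).item()
for n,uv,z in [('jawtop',(316,199.7),.048),('jawbot',(316,190.3),.008),('stop',(316,156.8),.048),('bedend',(314,111),.008),('L1',(290.7,125),.008),('R1',(336.7,125),.008),('L2',(293.5,210),.008),('R2',(336.7,210),.008),('L3',(292.3,168),.008),('R3',(336.7,168),.008),('knobnear',(316,241.5),.086)]:
    print(n,ray('wrist',uv,z,o).round(4))
for n,X in [('wood',(.482,-.258,.05))]: print(proj('side',X))
im=cv2.imread('pics/top0.png'); h=cv2.cvtColor(im,cv2.COLOR_BGR2HSV)
print(im[260:278:2,400:424:2].mean(2).astype(int)); print(h[260:278:2,400:424:2,1])
s=cv2.imread('pics/side0.png'); print(s[168:202:2,376:396:2].mean(2).astype(int))
E
```

```text
jawtop [0.5245 0.1113 0.048 ]
jawbot [0.5246 0.1111 0.008 ]
stop [0.521  0.0619 0.048 ]
bedend [0.5203 0.0139 0.008 ]
L1 [0.5493 0.0281 0.008 ]
R1 [0.4943 0.0318 0.008 ]
L2 [0.5556 0.1355 0.008 ]
R2 [0.4997 0.1393 0.008 ]
L3 [0.5521 0.0803 0.008 ]
R3 [0.4969 0.0841 0.008 ]
knobnear [0.5267 0.1459 0.086 ]
[386.4539008  175.48103087]
[[115 113 110 101 106  94  97 101 109 115 116 118]
 [113  99  83  87  95  93  93  92  96 109 122 126]
 [101  72  78  91  95  96  91  92  92 100 126 130]
 [ 85  60  82  95  92  78  64  91  94  92 121 129]
 [ 80  55  79 100  97  71  49  82  92  94 122 130]
 [ 84  54  69  95  99  90  77  91  96  92 122 128]
 [ 87  54  53  92  98  91  89  94  98 109 126 130]
 [105  70  51  64  85  88  93  94 109 127 129 129]
 [113  86  69  66  71  76  85  89 115 130 129 129]]
[[ 9 11 16 33 42 62 58 46 22  9 11  9]
 [ 9 29 62 79 78 81 81 80 69 20 10 12]
 [17 65 76 84 80 77 79 80 83 52 14 10]
 [39 67 72 80 80 78 75 79 80 76 18 10]
 [46 61 77 75 72 72 76 83 82 79 18  8]
 [29 66 73 80 73 79 88 83 77 76 16 10]
 [ 9 51 74 74 78 83 87 78 75 43 12 10]
 [10 17 49 81 83 87 85 76 43 14 10 12]
 [ 9  6 11 15 30 37 44 24 11 10  8  8]]
[[ 92  83  84  75 152 152 126  93  98 142]
 [ 89  84  82  88 153 154 152 151 151 153]
 [ 85  81  81 108 107 106 120 150 153 153]
 [ 76  76  96 103  88 101 105 109 104 105]
 [139 119  98 107 107 106 108 101  96  99]
 [117  90  98  81  83  71  89  73  96  99]
 [153 152 118 129  58  57  54 101 152 148]
 [132 134  99  95  81  76  73  87 153 152]
 [130 131  99  91  79  74  72  99 152 151]
 [ 99 128  99  90  77  74  70 118 152 152]
 [ 97  90 105  81  77  77  65  75 106 105]
 [ 88  68  99 103  73  67  64  52  78  80]
 [ 62 124  80  80  71  67  61  75  78  78]
 [ 62 127 130 129 126 128 127 128 126 127]
 [ 56 128 130 128 131 131 131 131 133 132]
 [ 58 130 130 131 130 131 130 131 130 131]
 [ 55 131  94 130 129 130 132 132 131 131]]
```

The gap between jaw and stop is about 49 mm. I'll set the spool midway, at about (0.525, 0.087). Now to the wooden spool.

apply_moves([
  {"fingers": 87,"delta_pos": [43,2,0],"angular": [0,0,0]},
  {"fingers": 87,"delta_pos": [86,4,0],"angular": [0,0,0]},
  {"fingers": 87,"delta_pos": [129,6,5],"angular": [0,0,0]},
  {"fingers": 87,"delta_pos": [172,8,10],"angular": [0,0,0]},
  {"fingers": 87,"delta_pos": [215,10,20],"angular": [0,0,0]},
  {"fingers": 87,"delta_pos": [258,12,30],"angular": [0,0,0]},
  {"fingers": 87,"delta_pos": [301,14,40],"angular": [0,0,0]},
  {"fingers": 87,"delta_pos": [344,15,50],"angular": [0,0,0]},
  {"fingers": 87,"delta_pos": [344,15,50],"angular": [0,0,0]},
])

```text
clock: 2.6
tool_pos: [0.4815, -0.2572, 0.1747]
orientation: [179.8, 0.0, -93.9]
force: [-1.0, 0.5, -0.0]
opening: 0.0871
gripper_force: 0.0
```

```bash
python3 - <<'E'
from h import *
o=ctrl.get_obs(); im=ctrl.snapshot('wrist')[:,:,::-1]; cv2.imwrite('pics/w2.png',im)
np.save('w2.npy',o,allow_pickle=True)
print(o['clock'],o['tool_pos'],o['orientation'],o['joint_pos'])
print(proj('wrist',[.482,-.258,.05],o))
E
```

```text
2.6 [ 0.48148778 -0.25721686  0.17474703] [ 1.79823848e+02  1.23318099e-02 -9.38502900e+01] [-7.54214974e+00  1.08916554e+01 -1.98206738e+01 -1.11884034e-03
 -5.94642511e+01  3.69244866e+00]
[316.17663375 187.89324049]
```

View pics/w2.png

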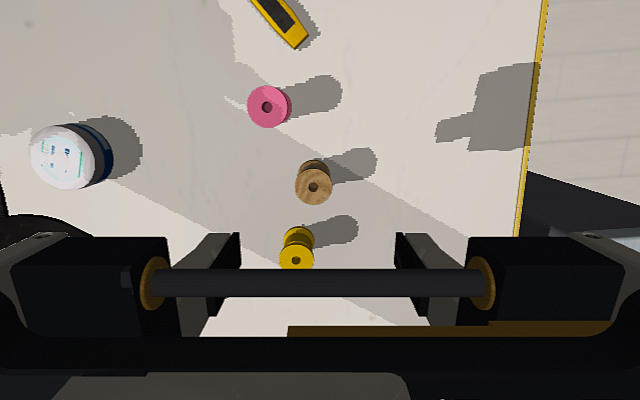

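The wooden spool's top flange is centred at (313.5,186), so I shift about +2.6 mm in x and −2.9 mm in y, then descend and grip.

apply_moves([
  {"fingers": 87,"delta_pos": [2.6,-2.9,40],"angular": [0,0,0]},
  {"fingers": 87,"delta_pos": [2.6,-2.9,80],"angular": [0,0,0]},
  {"fingers": 87,"delta_pos": [2.6,-2.9,120],"angular": [0,0,0]},
  {"fingers": 87,"delta_pos": [2.6,-2.9,145],"angular": [0,0,0]},
  {"fingers": 87,"delta_pos": [2.6,-2.9,160],"angular": [0,0,0]},
  {"fingers": 60,"delta_pos": [2.6,-2.9,163],"angular": [0,0,0]},
  {"fingers": 30,"delta_pos": [2.6,-2.9,163],"angular": [0,0,0]},
  {"fingers": 30,"delta_pos": [2.6,-2.9,163],"angular": [0,0,0]},
  {"fingers": 30,"delta_pos": [2.6,-2.9,163],"angular": [0,0,0]},
  {"fingers": 30,"delta_pos": [2.6,-2.9,163],"angular": [0,0,0]},
])

```text
clock: 3.65
tool_pos: [0.4864, -0.2575, 0.0146]
orientation: [-179.9, -0.0, -93.6]
force: [-0.2, 0.1, -0.2]
opening: 0.0526
gripper_force: 0.0
```

apply_moves([
  {"fingers": 25,"delta_pos": [0,0,0],"angular": [0,0,0]},
  {"fingers": 25,"delta_pos": [0,0,0],"angular": [0,0,0]},
  {"fingers": 25,"delta_pos": [0,0,0],"angular": [0,0,0]},
  {"fingers": 25,"delta_pos": [0,0,0],"angular": [0,0,0]},
  {"fingers": 25,"delta_pos": [0,0,0],"angular": [0,0,0]},
  {"fingers": 25,"delta_pos": [0,0,0],"angular": [0,0,0]},
])

```text
clock: 4.25
tool_pos: [0.4859, -0.2576, 0.0138]
orientation: [-180.0, -0.0, -93.7]
force: [-0.7, 1.2, 5.2]
opening: 0.0354
gripper_force: 30.0
```

apply_moves([
  {"fingers": 25,"delta_pos": [0,0,-30],"angular": [0,0,0]},
  {"fingers": 25,"delta_pos": [0,0,-65],"angular": [0,0,0]},
  {"fingers": 25,"delta_pos": [-30,-1,-90],"angular": [0,0,0]},
  {"fingers": 25,"delta_pos": [-75,-3,-90],"angular": [0,0,0]},
  {"fingers": 25,"delta_pos": [-122,-5,-90],"angular": [0,0,0]},
  {"fingers": 25,"delta_pos": [-169,-8,-90],"angular": [0,0,0]},
  {"fingers": 25,"delta_pos": [-216,-10,-90],"angular": [0,0,0]},
  {"fingers": 25,"delta_pos": [-263,-12,-90],"angular": [0,0,0]},
  {"fingers": 25,"delta_pos": [-310,-15,-90],"angular": [0,0,0]},
  {"fingers": 25,"delta_pos": [-346,-17,-90],"angular": [0,0,0]},
])

```text
clock: 5.25
tool_pos: [0.5249, 0.0893, 0.1035]
orientation: [-180.0, 0.0, -93.6]
force: [0.1, -0.0, -0.5]
opening: 0.0353
gripper_force: 30.0
```

apply_moves([
  {"fingers": 25,"delta_pos": [0,0,0],"angular": [0,0,0]},
  {"fingers": 25,"delta_pos": [0,0,0],"angular": [0,0,0]},
])

```text
clock: 5.45
tool_pos: [0.5245, 0.0875, 0.1031]
orientation: [180.0, -0.0, -93.6]
force: [-0.6, -1.2, -1.1]
opening: 0.0353
gripper_force: 30.0
```

```bash
python3 - <<'E'
from h import *
o=ctrl.get_obs(); im=ctrl.snapshot('wrist')[:,:,::-1]; cv2.imwrite('pics/w3.png',im)
np.save('w3.npy',o,allow_pickle=True)
print(o['clock'],o['tool_pos'],o['orientation'],o['opening'])
s=ctrl.snapshot('side')[:,:,::-1]; cv2.imwrite('pics/s3.png',s)
c=np.vstack([cv2.resize(im[100:280,200:440],(640,480),interpolation=2)])
cv2.imwrite('pics/c3.png',c)
E
```

```text
5.45 [0.52447774 0.08746168 0.10308622] [ 1.79952440e+02 -1.95996211e-02 -9.35600174e+01] 0.03530414532473005
```

View pics/c3.png

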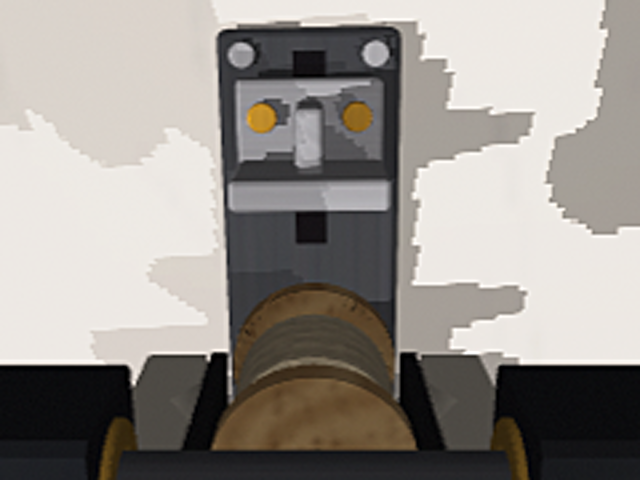

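```bash
python3 - <<'E'
from h import *
o=np.load('w3.npy',allow_pickle=True).item()
f=lambda x,y:(200+x*.375,100+y*.375)
for n,uv,z in [('stopface',f(310,211),.048),('stopback',f(310,178),.048),('spoolfront',f(316,283.5),.0893),('bedL',f(217,60),.008),('bedR',f(401,60),.008),('bedL',f(228,270),.008),('bedR',f(399,270),.008),('spL',f(234,345),.0915),('spR',f(393,345),.0915)]:
    print(n,ray('wrist',uv,z,o).round(4))
E
```

```text
stopface [0.5234 0.0615 0.048 ]
stopback [0.5228 0.0526 0.048 ]
spoolfront [0.5223 0.0683 0.0893]
bedL [0.5492 0.0225 0.008 ]
bedR [0.4937 0.026  0.008 ]
bedL [0.552 0.089 0.008]
bedR [0.4965 0.0924 0.008 ]
spL [0.5415 0.081  0.0915]
spR [0.5059 0.0832 0.0915]
```

apply_moves([
  {"fingers": 25,"delta_pos": [0,0,25],"angular": [0,0,0]},
  {"fingers": 25,"delta_pos": [0,0,45],"angular": [0,0,0]},
  {"fingers": 25,"delta_pos": [0,0,60],"angular": [0,0,0]},
  {"fingers": 25,"delta_pos": [0,0,70],"angular": [0,0,0]},
  {"fingers": 25,"delta_pos": [0,0,76],"angular": [0,0,0]},
  {"fingers": 25,"delta_pos": [0,0,79],"angular": [0,0,0]},
  {"fingers": 25,"delta_pos": [0,0,80.5],"angular": [0,0,0]},
  {"fingers": 25,"delta_pos": [0,0,80.5],"angular": [0,0,0]},
])

```text
clock: 6.35
tool_pos: [0.5251, 0.0868, 0.0234]
orientation: [-180.0, 0.0, -93.7]
force: [0.2, -0.3, 0.1]
opening: 0.0354
gripper_force: 30.0
```

apply_moves([
  {"fingers": 25,"delta_pos": [0,0,1],"angular": [0,0,0]},
  {"fingers": 25,"delta_pos": [0,0,1],"angular": [0,0,0]},
  {"fingers": 25,"delta_pos": [0,0,1.5],"angular": [0,0,0]},
  {"fingers": 25,"delta_pos": [0,0,1.5],"angular": [0,0,0]},
])

```text
clock: 6.75
tool_pos: [0.525, 0.0869, 0.0219]
orientation: [-180.0, 0.0, -93.6]
force: [-1.3, -0.0, 3.2]
opening: 0.0356
gripper_force: 30.0
```

Contact with the bed at 3 N. I'll release, hold briefly and rise.

apply_moves([
  {"fingers": 45,"delta_pos": [0,0,0],"angular": [0,0,0]},
  {"fingers": 60,"delta_pos": [0,0,0],"angular": [0,0,0]},
  {"fingers": 70,"delta_pos": [0,0,0],"angular": [0,0,0]},
  {"fingers": 70,"delta_pos": [0,0,0],"angular": [0,0,0]},
  {"fingers": 70,"delta_pos": [0,0,0],"angular": [0,0,0]},
  {"fingers": 70,"delta_pos": [0,0,-20],"angular": [0,0,0]},
  {"fingers": 70,"delta_pos": [0,0,-60],"angular": [0,0,0]},
  {"fingers": 70,"delta_pos": [0,0,-100],"angular": [0,0,0]},
  {"fingers": 70,"delta_pos": [0,0,-130],"angular": [0,0,0]},
  {"fingers": 70,"delta_pos": [0,0,-130],"angular": [0,0,0]},
])

```text
clock: 7.75
tool_pos: [0.5274, 0.0877, 0.1563]
orientation: [-179.6, 0.2, -93.6]
force: [0.8, -0.5, -0.3]
opening: 0.0701
gripper_force: 0.0
```

```bash
python3 - <<'E'
from h import *
o=ctrl.get_obs(); im=ctrl.snapshot('wrist')[:,:,::-1]; cv2.imwrite('pics/w4.png',im)
np.save('w4.npy',o,allow_pickle=True)
print(o['clock'],o['tool_pos'],o['orientation'],o['opening'])
cv2.imwrite('pics/c4.png',cv2.resize(im[120:300,240:400],(480,540),interpolation=2))
E
```

```text
7.75 [0.52737579 0.08774578 0.15629577] [-179.58015651    0.20557913  -93.61203062] 0.0700669090062083
```

View pics/c4.png

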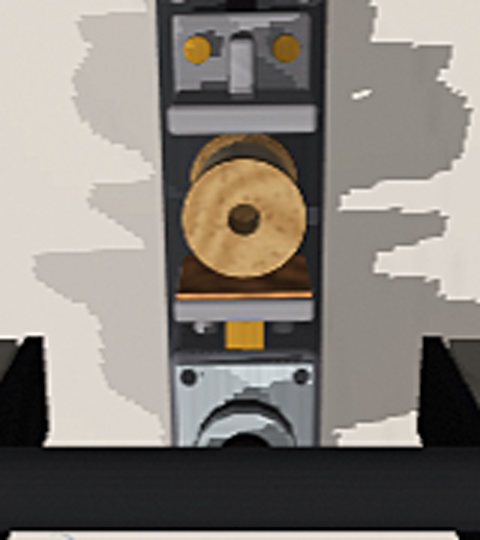

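The spool stands upright and centred between the jaw and the stop. Next I turn the tool and go above the thumbscrew.

apply_moves([
  {"fingers": 70,"delta_pos": [-10,0,-30],"angular": [0,0,-8.5]},
  {"fingers": 70,"delta_pos": [-20,1,-44],"angular": [0,0,-17]},
  {"fingers": 70,"delta_pos": [-30,1,-44],"angular": [0,0,-25.5]},
  {"fingers": 70,"delta_pos": [-40,2,-44],"angular": [0,0,-34]},
  {"fingers": 60,"delta_pos": [-50,2,-44],"angular": [0,0,-42.5]},
  {"fingers": 60,"delta_pos": [-60,3,-44],"angular": [0,0,-51]},
  {"fingers": 50,"delta_pos": [-70,3,-44],"angular": [0,0,-59.5]},
  {"fingers": 50,"delta_pos": [-73,3,-44],"angular": [0,0,-68]},
  {"fingers": 50,"delta_pos": [-73,3,-44],"angular": [0,0,-76.5]},
  {"fingers": 50,"delta_pos": [-73,3,-44],"angular": [0,0,-85]},
])

```text
clock: 8.8
tool_pos: [0.5258, 0.1597, 0.194]
orientation: [179.9, 0.1, -8.3]
force: [-0.1, -0.6, -0.6]
opening: 0.0501
gripper_force: 0.0
```

apply_moves([
  {"fingers": 50,"delta_pos": [0,0,0],"angular": [0,0,-5.3]},
  {"fingers": 50,"delta_pos": [0,0,0],"angular": [0,0,-5.3]},
  {"fingers": 50,"delta_pos": [0,0,0],"angular": [0,0,-5.3]},
])

```text
clock: 9.1
tool_pos: [0.5261, 0.1596, 0.1946]
orientation: [180.0, 0.1, -3.5]
force: [-0.3, -0.3, -0.1]
opening: 0.0499
gripper_force: 0.0
```

```bash
python3 - <<'E'
from h import *
o=ctrl.get_obs(); im=ctrl.snapshot('wrist')[:,:,::-1]; cv2.imwrite('pics/w5.png',im)
np.save('w5.npy',o,allow_pickle=True)
print(o['clock'],o['tool_pos'],o['orientation'],o['opening'],o['joint_pos'],o['moment'])
cv2.imwrite('pics/c5.png',cv2.resize(im[100:250,200:400],(800,600),interpolation=2))
print(proj('wrist',[.529,.161,.086],o))
E
```

```text
9.1 [0.52608648 0.1595828  0.19463715] [ 1.79952202e+02  7.24980564e-02 -3.53132266e+00] 0.04990210275170449 [ 3.72852750e+01  1.02215509e+01 -1.78470185e+01 -1.26986253e-02
 -6.20175406e+01  4.91893992e+01] [-0.02750369 -0.06823932  0.0014344 ]
[315.95723432 190.82640767]
```

View pics/c5.png

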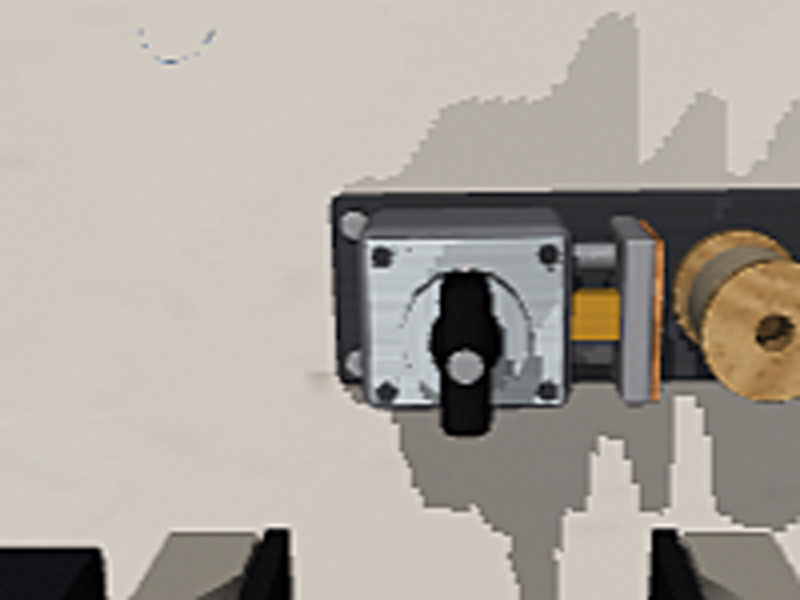

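The white-dotted top centre of the bar is at crop (464,366), which is full-frame (316,191.5). That matches the predicted (316,190.8), and the bar is aligned with the tool. I'll descend, keeping the fingertips above the disc, and grip.

apply_moves([
  {"fingers": 50,"delta_pos": [2.5,-1.6,40],"angular": [0,0,0]},
  {"fingers": 40,"delta_pos": [2.5,-1.6,75],"angular": [0,0,0]},
  {"fingers": 35,"delta_pos": [2.5,-1.6,100],"angular": [0,0,0]},
  {"fingers": 30,"delta_pos": [2.5,-1.6,115],"angular": [0,0,0]},
  {"fingers": 30,"delta_pos": [2.5,-1.6,123],"angular": [0,0,0]},
  {"fingers": 30,"delta_pos": [2.5,-1.6,126],"angular": [0,0,0]},
  {"fingers": 30,"delta_pos": [2.5,-1.6,127],"angular": [0,0,0]},
  {"fingers": 30,"delta_pos": [2.5,-1.6,127],"angular": [0,0,0]},
])

```text
clock: 9.95
tool_pos: [0.5295, 0.1615, 0.0693]
orientation: [-180.0, -0.1, -3.4]
force: [0.9, 0.1, 0.3]
opening: 0.0299
gripper_force: 0.0
```

apply_moves([
  {"fingers": 20,"delta_pos": [0,0,2],"angular": [0,0,0]},
  {"fingers": 14,"delta_pos": [0,0,2],"angular": [0,0,0]},
  {"fingers": 6,"delta_pos": [0,0,2],"angular": [0,0,0]},
  {"fingers": 6,"delta_pos": [0,0,2],"angular": [0,0,0]},
  {"fingers": 6,"delta_pos": [0,0,2],"angular": [0,0,0]},
  {"fingers": 6,"delta_pos": [0,0,2],"angular": [0,0,0]},
  {"fingers": 6,"delta_pos": [0,0,2],"angular": [0,0,0]},
])

```text
clock: 10.65
tool_pos: [0.5291, 0.1607, 0.0669]
orientation: [180.0, 0.0, -3.4]
force: [-0.3, -5.3, 5.2]
opening: 0.0119
gripper_force: 30.0
```

```bash
python3 -c "
from h import *
o=ctrl.get_obs();print(o)"
```

```text
{'clock': 10.65, 'joint_pos': array([ 3.72128220e+01,  1.82465343e+01, -2.63220645e+01,  3.88734674e-02,
       -4.54562922e+01,  4.94038210e+01]), 'qvel': array([ 0.01187012, -0.06425785,  0.01339653,  0.00880427,  0.0157985 ,
        0.01775072]), 'tau': array([ 2.85052903e+00, -4.57804120e+01,  2.28482795e+01,  3.80807161e+00,
        1.31860849e+00, -1.55273848e-02]), 'tool_pos': array([0.52908962, 0.16072266, 0.06686498]), 'orientation': array([ 1.79962770e+02,  8.84109137e-04, -3.35608333e+00]), 'force': array([-0.27409827, -5.3364533 ,  5.19858978]), 'moment': array([-2.09043595, -0.03162837,  0.01634572]), 'gripper_force': 29.98991310596466, 'opening': 0.011913898787118637}
```

apply_moves([
  {"fingers": 6,"delta_pos": [0,0.7,0],"angular": [0,0,0]},
  {"fingers": 6,"delta_pos": [0,0.7,0],"angular": [0,0,4]},
  {"fingers": 6,"delta_pos": [0,0.7,0],"angular": [0,0,8]},
  {"fingers": 6,"delta_pos": [0,0.7,0],"angular": [0,0,12]},
  {"fingers": 6,"delta_pos": [0,0.7,0],"angular": [0,0,16]},
  {"fingers": 6,"delta_pos": [0,0.7,0],"angular": [0,0,20]},
  {"fingers": 6,"delta_pos": [0,0.7,0],"angular": [0,0,24]},
  {"fingers": 6,"delta_pos": [0,0.7,0],"angular": [0,0,28]},
])

```text
clock: 11.45
tool_pos: [0.5291, 0.1605, 0.0669]
orientation: [-180.0, -0.0, -31.5]
force: [0.3, -3.3, 5.4]
opening: 0.0115
gripper_force: 30.0
```

```bash
python3 -c "
from h import *
o=ctrl.get_obs();print(o['moment'],o['force'],o['tool_pos'],o['orientation'],o['tau'][5])"
```

```text
[-1.22124648  0.2979648   0.17171619] [ 0.32659745 -3.26905681  5.43058753] [0.52911053 0.16053584 0.06688896] [-1.79995571e+02 -1.36014294e-02 -3.14964267e+01] 0.9610596299171448
```

apply_moves([
  {"fingers": 6,"delta_pos": [0,0,0],"angular": [0,0,4]},
  {"fingers": 6,"delta_pos": [0,0,0],"angular": [0,0,8]},
  {"fingers": 6,"delta_pos": [0,0,0],"angular": [0,0,12]},
  {"fingers": 6,"delta_pos": [0,0,0],"angular": [0,0,16]},
  {"fingers": 6,"delta_pos": [0,0,0],"angular": [0,0,20]},
  {"fingers": 6,"delta_pos": [0,0,0],"angular": [0,0,24]},
  {"fingers": 6,"delta_pos": [0,0,0],"angular": [0,0,28]},
  {"fingers": 6,"delta_pos": [0,0,0],"angular": [0,0,32]},
  {"fingers": 6,"delta_pos": [0,0,0],"angular": [0,0,36]},
  {"fingers": 6,"delta_pos": [0,0,0],"angular": [0,0,40]},
])

```text
clock: 12.45
tool_pos: [0.529, 0.1604, 0.0669]
orientation: [-180.0, -0.0, -71.5]
force: [-0.5, -3.0, 4.8]
opening: 0.0118
gripper_force: 30.0
```

```bash
python3 -c "
from h import *
o=ctrl.get_obs();print(o['moment'],o['force'],o['tool_pos'],o['orientation'],o['tau'][5],o['joint_pos'])
im=ctrl.snapshot('wrist');cv2.imwrite('pics/w6.png',im[:,:,::-1])"
```

```text
[-1.22986913  0.27383399  0.18378705] [-0.52913795 -3.02424068  4.75730267] [0.52903045 0.16041533 0.0668813 ] [-1.79998630e+02 -1.28348587e-02 -7.14989117e+01] 0.9614056348800659 [ 3.71787114e+01  1.82253025e+01 -2.63437871e+01  1.76824311e-02
 -4.54337242e+01 -1.86900317e+01]
```

apply_moves([
  {"fingers": 6,"delta_pos": [0,0,0],"angular": [0,0,3]},
  {"fingers": 6,"delta_pos": [0,0,0],"angular": [0,0,6]},
  {"fingers": 6,"delta_pos": [0,0,0],"angular": [0,0,9]},
  {"fingers": 6,"delta_pos": [0,0,0],"angular": [0,0,12]},
  {"fingers": 6,"delta_pos": [0,0,0],"angular": [0,0,15]},
  {"fingers": 6,"delta_pos": [0,0,0],"angular": [0,0,18]},
  {"fingers": 6,"delta_pos": [0,0,0],"angular": [0,0,21]},
  {"fingers": 6,"delta_pos": [0,0,0],"angular": [0,0,24]},
  {"fingers": 6,"delta_pos": [0,0,0],"angular": [0,0,26]},
])

```text
clock: 13.4
tool_pos: [0.529, 0.1604, 0.0669]
orientation: [-180.0, -0.0, -97.5]
force: [-0.9, -3.9, 5.5]
opening: 0.0117
gripper_force: 30.0
```

```bash
python3 -c "
from h import *
o=ctrl.get_obs();print(o['moment'],o['force'],o['orientation'])"
```

```text
[-1.25420528  0.42091225  0.17748183] [-0.92707317 -3.89923575  5.50130256] [-1.79999813e+02 -1.52137527e-02 -9.74514952e+01]
```

apply_moves([
  {"fingers": 6,"delta_pos": [0,0,0],"angular": [0,0,2]},
  {"fingers": 6,"delta_pos": [0,0,0],"angular": [0,0,4]},
  {"fingers": 6,"delta_pos": [0,0,0],"angular": [0,0,6]},
  {"fingers": 6,"delta_pos": [0,0,0],"angular": [0,0,8]},
])

```text
clock: 13.8
tool_pos: [0.5289, 0.1604, 0.0669]
orientation: [180.0, -0.0, -105.4]
force: [-1.4, -2.8, 5.6]
opening: 0.0117
gripper_force: 30.0
```

```bash
python3 -c "
from h import *
o=ctrl.get_obs();print(o['moment'],o['force'],o['orientation'])"
```

```text
[-1.24583844  0.41545337  0.151027  ] [-1.43035167 -2.75422894  5.61721638] [ 1.79999232e+02 -1.78432247e-02 -1.05415903e+02]
```

apply_moves([
  {"fingers": 6,"delta_pos": [0,0,0],"angular": [0,0,2]},
  {"fingers": 6,"delta_pos": [0,0,0],"angular": [0,0,4]},
  {"fingers": 6,"delta_pos": [0,0,0],"angular": [0,0,6]},
])

```text
clock: 14.1
tool_pos: [0.5289, 0.1604, 0.0669]
orientation: [-180.0, -0.0, -111.4]
force: [-2.1, -4.0, 5.5]
opening: 0.0121
gripper_force: 30.0
```

```bash
python3 -c "
from h import *
o=ctrl.get_obs();print(o['moment'],o['force'],o['orientation'])"
```

```text
[-1.24686833  0.43117664  0.19934248] [-2.11484726 -3.96417764  5.47121134] [-1.79999881e+02 -1.84346939e-02 -1.11417290e+02]
```

apply_moves([
  {"fingers": 6,"delta_pos": [0,0,0],"angular": [0,0,2]},
  {"fingers": 6,"delta_pos": [0,0,0],"angular": [0,0,4]},
  {"fingers": 6,"delta_pos": [0,0,0],"angular": [0,0,5]},
])

```text
clock: 14.4
tool_pos: [0.5289, 0.1604, 0.0669]
orientation: [180.0, -0.0, -116.4]
force: [-1.7, -3.9, 6.2]
opening: 0.0116
gripper_force: 30.0
```

```bash
python3 -c "
from h import *
o=ctrl.get_obs();print(o['moment'],o['force'],o['orientation'])"
```

```text
[-1.19364015  0.46078033  0.2471422 ] [-1.68492436 -3.88330476  6.24957693] [ 1.79999168e+02 -2.02367034e-02 -1.16412813e+02]
```

Torque is rising (0.25 Nm), so the spool is pinched.

apply_moves([
  {"fingers": 6,"delta_pos": [0,0,0],"angular": [0,0,1.5]},
  {"fingers": 6,"delta_pos": [0,0,0],"angular": [0,0,3]},
])

```text
clock: 14.6
tool_pos: [0.5289, 0.1604, 0.0669]
orientation: [-180.0, -0.0, -119.4]
force: [-1.7, -3.2, 5.8]
opening: 0.0119
gripper_force: 30.0
```

```bash
python3 -c "
from h import *
o=ctrl.get_obs();print(o['moment'],o['force'],o['orientation'])"
```

```text
[-1.27777432  0.48796416  0.1813606 ] [-1.70536073 -3.24098982  5.75522767] [-1.79999026e+02 -1.82180907e-02 -1.19394694e+02]
```

apply_moves([
  {"fingers": 6,"delta_pos": [0,0,0],"angular": [0,0,1.5]},
  {"fingers": 6,"delta_pos": [0,0,0],"angular": [0,0,3]},
])

```text
clock: 14.8
tool_pos: [0.5289, 0.1604, 0.0668]
orientation: [-180.0, -0.0, -122.4]
force: [-1.7, -2.9, 5.1]
opening: 0.012
gripper_force: 30.0
```

```bash
python3 -c "
from h import *
o=ctrl.get_obs();print(o['moment'],o['force'],o['orientation'])"
```

```text
[-1.20788371  0.54048347  0.19567413] [-1.69001294 -2.86020167  5.0711884 ] [-1.79998460e+02 -2.16308928e-02 -1.22395228e+02]
```

```bash
cat > m.py <<'E'
from h import *
v=[]
for i in range(6):
    v.append(ctrl.get_obs()['moment'][2]); ctrl.snapshot('wrist')
print(np.round(v,3),np.mean(v[1:]),ctrl.get_obs()['orientation'][2])
E
python3 m.py
```

```text
[0.196 0.182 0.173 0.211 0.223 0.143] 0.18630729926834486 -122.3394076890415
```

apply_moves([
  {"fingers": 6,"delta_pos": [0,0,0],"angular": [0,0,2]},
  {"fingers": 6,"delta_pos": [0,0,0],"angular": [0,0,4]},
])

```text
clock: 15.3
tool_pos: [0.5288, 0.1604, 0.0669]
orientation: [180.0, -0.0, -126.4]
force: [-1.0, -3.6, 5.2]
opening: 0.0119
gripper_force: 30.0
```

```bash
python3 m.py
```

```text
[0.154 0.156 0.219 0.137 0.12  0.163] 0.15905541127893574 -126.34001480326525
```

apply_moves([
  {"fingers": 6,"delta_pos": [0,0,0],"angular": [0,0,2]},
  {"fingers": 6,"delta_pos": [0,0,0],"angular": [0,0,4]},
  {"fingers": 6,"delta_pos": [0,0,0],"angular": [0,0,5]},
])

```text
clock: 15.9
tool_pos: [0.5289, 0.1604, 0.0669]
orientation: [-180.0, -0.0, -131.4]
force: [-2.2, -3.3, 6.1]
opening: 0.0116
gripper_force: 30.0
```

```bash
python3 m.py
```

```text
[0.252 0.254 0.283 0.253 0.286 0.257] 0.2664788075912758 -131.32331093835376
```

apply_moves([
  {"fingers": 6,"delta_pos": [0,0,0],"angular": [0,0,2]},
  {"fingers": 6,"delta_pos": [0,0,0],"angular": [0,0,4]},
])

```text
clock: 16.4
tool_pos: [0.5288, 0.1604, 0.0669]
orientation: [-180.0, -0.0, -135.4]
force: [-1.9, -3.8, 5.2]
opening: 0.012
gripper_force: 30.1
```

```bash
python3 m.py
```

```text
[0.375 0.344 0.341 0.361 0.4   0.419] 0.37299805158632166 -135.3180267648117
```

Torque has climbed to about 0.36–0.37 Nm, the start of clutch slip. I'll turn 6° more for a clear but small slip.

apply_moves([
  {"fingers": 6,"delta_pos": [0,0,0],"angular": [0,0,2]},
  {"fingers": 6,"delta_pos": [0,0,0],"angular": [0,0,4]},
  {"fingers": 6,"delta_pos": [0,0,0],"angular": [0,0,6]},
])

```text
clock: 17.0
tool_pos: [0.5288, 0.1604, 0.0669]
orientation: [-180.0, -0.0, -141.4]
force: [-2.1, -2.6, 5.0]
opening: 0.0118
gripper_force: 30.1
```

```bash
python3 m.py
```

```text
[0.387 0.34  0.414 0.325 0.307 0.376] 0.3526177508840928 -141.3163861381962
```

apply_moves([
  {"fingers": 6,"delta_pos": [0,0,0],"angular": [0,0,2]},
  {"fingers": 6,"delta_pos": [0,0,0],"angular": [0,0,2]},
  {"fingers": 20,"delta_pos": [0,0,0],"angular": [0,0,2]},
  {"fingers": 40,"delta_pos": [0,0,0],"angular": [0,0,2]},
  {"fingers": 40,"delta_pos": [0,0,0],"angular": [0,0,2]},
  {"fingers": 40,"delta_pos": [0,0,0],"angular": [0,0,2]},
  {"fingers": 40,"delta_pos": [0,0,-20],"angular": [0,0,2]},
  {"fingers": 50,"delta_pos": [0,0,-50],"angular": [0,0,2]},
  {"fingers": 50,"delta_pos": [0,0,-90],"angular": [0,0,2]},
  {"fingers": 50,"delta_pos": [0,0,-90],"angular": [0,0,2]},
])

```text
clock: 18.3
tool_pos: [0.532, 0.1621, 0.1619]
orientation: [-179.9, 0.5, -143.3]
force: [0.5, -0.0, 0.0]
opening: 0.0492
gripper_force: 0.0
```

```bash
python3 - <<'E'
from h import *
o=ctrl.get_obs(); im=ctrl.snapshot('wrist')[:,:,::-1]; cv2.imwrite('pics/w7.png',im)
print(o['clock'],o['tool_pos'],o['orientation'],o['force'],o['gripper_force'])
print(proj('wrist',[.529,.161,.06],o))
cv2.imwrite('pics/c7.png',cv2.resize(im[90:240,220:420],(800,600),interpolation=2))
E
```

```text
18.3 [0.53196602 0.16212759 0.16190847] [-179.91768222    0.50176883 -143.29623867] [ 0.45494716 -0.01370037  0.02385616] 0.0
[317.77908871 191.36399152]
```

View pics/c7.png

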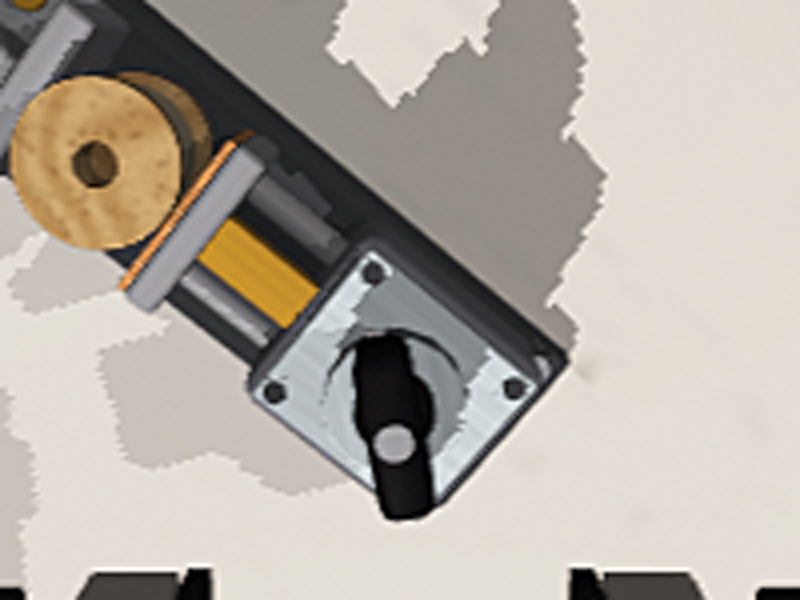

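The spool stands pinched between the jaw and the stop. The bar sprang back by about 9°, as expected from the cushion, and the torque plateau puts the slip at about 8°. Nothing is touching, so I'm handing in.

```bash
python3 -c "
from plant import ctrl
print(ctrl.close_job())"
```

```text
the job is handed in; nothing more can be done
None
```

The spool is clamped upright between the jaw and the back stop, and the job was handed in at about 18 s; the clutch slip is about 8° by my torque-based estimate, as the white marks were not visible to confirm it and no verdict was returned.

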